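# Close out a packed cake order: post its number plaque and shut the gift box

### The arm

A 6-joint arm with a two-finger parallel gripper is mounted at the origin on the work surface. World frame = base frame: x ahead of the robot, y to its left, z up, the work surface at z = 0. Lengths are in mm, angles in rad, forces in N, time in s.
With the tool pointing down it reaches from about 300 to 775 mm from the base axis. Payload 14.6 kg.
Tool frame: the origin (TCP) lies at the very end of the fingers, on their centre line; the grasp point (between the pads) lies 19 mm behind it; z points along the fingers, y is the direction in which the jaws open and shut (so a half turn about z gives the same grasp; the last joint's range is limited). The gripper opens to 94 mm and grips with 3 to 60 N. Pads are 16 mm wide; open, the fingers measure 119 mm over their backs; the gripper's body (75 mm by 177 mm) begins 78 mm behind the grasp point.
Start: joints at [1.088, 0.3, 1.521, -0, 1.321, -0.067], TCP at [222.153, 503.127, 205.446] pointing down, gripper open.
Joint ranges: [-3.03, 3.03], [-0.79, 2.21], [0.23, 2.52], [-1.04, 4.18], [0, 3.07], [-2.55, 2.55]. Speed limits (rad/s): [2.22, 2.22, 2.57, 3.14, 3.14, 3.14].

### API

Orientations are given as [roll, pitch, yaw] about the fixed x, y, z axes, in that order (R = Rz(yaw) Ry(pitch) Rx(roll)).
In Python, from cell import manip gives the robot as it stands.
- The arm moves only by the shell command python3 -m inch 'ROWS' [FORCE]. ROWS is a JSON object of lists of equal length, an entry for each row: "grip": the opening, from -1 (shut) to 1 (fully open), so that 0 is half open; "travel": the shift along the world's x, y, z in cm, a list of three; "turn": the turn, a rotation vector about the world's x, y, z in degrees, a list of three. A call has 1 to 10 rows; each row is the pose to reach, as a shift and turn from the pose measured when the call began; what a row does not reach only later rows make up. A row lasts 1/8 s, in which the tool goes at most 62.5 mm and 10.7 degrees, less where a joint would pass 70% of its speed; a pose out of reach is approached as far as the arm can. A call with a gripper value outside its range is refused whole. The fingers move at their own pace and stop on an object; FORCE is the grip in N (left out, the last holds). Time passes only in rows, so rows that repeat a pose let the fingers close. It gives the time, the measured TCP pose, the force and the opening at its end, in the units of the state.
- manip.read_state(): the state, without advancing time (a new reading comes with each control period).
- manip.camera(name): name is "scene" or "top" or "wrist"; returns (picture, depth): 384x512x3 uint8, red, green, blue; 384x512 float32, mm along the optical axis (not along the pixel's ray), 0 where there is no reading.
- manip.calibration(name): a dict with "fx", "fy", "cx", "cy" (pixels), "world_from_camera" (4x4, takes a point from camera to world coordinates). Camera axes: x right, y up, looking along -z (the intrinsics and any distortion apply to the point x, -y, -z); pixel columns grow to the right and rows downward; lengths in mm; the calibration is good to about 2 mm. A picture is of the moment at which its call begins: read the wrist's pose just before it. calibration takes no time and is no camera call; for the wrist camera it gives the pose at the moment of the call.
- manip.sign_off(): hands the job in, once; it reports no verdict.
Trained networks look in the newest picture that a camera, given by its name, has taken for a name from the list of things; names that differ only in an ending like _2 or _b are one class to them, and where a whole thing is asked for, a point or a joint stands for the part that bears it (a point fixed in the world has none). Each returns a list of dicts, best first, with "p" (0 to 1); they miss things now and then, are a little off and sometimes report something else, mostly with a low value. They report only what shows in the picture. A call takes as long as a camera call.
- manip.look_for(camera, label): "bbox" ([left, top, right, bottom] in pixels, round what is visible of it).
The state is a dict: "clock": time; "joints": joint angles; "qd": joint speeds; "effort": joint torques, N m; "eef_pos": TCP position; "eef_rot": TCP orientation; "wrist_force": force on the tool from outside, world axes, zero at the start; "moment": the same for the moment, N m; "finger_gap": finger opening in mm.
Only numpy, scipy, OpenCV 4.12 (cv2) and the standard library are available. Lean on these libraries where they do the work, as an engineer would, in place of code of your own. Each camera call takes 0.05 s, during which the arm holds its last target.

### The job

This order is packed. Take the green number plaque off the cakes and post it through the slot in the front of the collecting box, pushing it right through so that it drops inside, and shut the lid of the red gift box. Leave the other things on the counter where they are.

Things in the scene. Friction and masses are not known exactly. Their poses are not given: they have to be found in the camera images.
- plaque: Green plastic number plaque (white field, black dot at one end): rigid plate 130 mm long (its x), 50 wide (y), 6 thick (z up), about 45 g. Origin: centre of its underside. It starts flat on the cakes in the open gift box, its long side within about 15 degrees of the box's y. Either end may lead. It passes the slot flat, long side first.
- gift: Red board gift box with six square cakes, fast on the counter. Origin: on the counter under the middle of its rear (hinge) edge; x points to its rear, y to its left, z up. It spans x = -148 (front) to 0 mm, y = -107 to 107; walls 47 mm high, 4 thick. The cakes' flat tops form a level surface at 48 mm.
- lid_edge (a point): Middle of the free edge of the gift box's red lid: a board 152 mm long, 220 wide, 5 thick with 10 mm skirts, this edge 150 mm from the hinge. At the start it stands open just past upright, this edge about 195 mm above the counter.
- lid_hinge (a point): Middle of the gift box's lid hinge, 49.5 mm above the counter over the box's rear edge; the hinge axis is the box's y.
- gift_lid (a joint): Lid angle: 0 shut (level on the box), 1.57 upright, 1.95 open stop; starts at 1.65 to 1.85. The light lid (120 g) stays where left between about 1.25 and 1.9 and falls shut by itself from less: push its back towards the box's front (the box's -x).
- token_box: The collecting box, standing fast on the counter: white steel front, grey base and frame, clear walls and top, two plaques already inside. Origin: on the counter under the middle of its front face; x points into the box, y to its left, z up. 185 mm deep, 130 mm wide, 205 mm high.
- slot (a point): Centre of the slot, at the box's front face, 175 mm above the counter; axes as the box's, plaques go in along +x. Slot level, 58 mm wide (y), 12 high (z), through 3 mm sheet, with a small funnel 4 mm proud round it. From its lower lip a smooth steel chute, 75 mm long, slopes down inwards at 35 degrees: pushed in level past its middle and let go, a plaque tips onto it and slides in.
- plaque_other: Yellow number plaque of another order, 130 x 50 x 6 mm, flat on the counter. To be left alone. Origin: centre of its underside.
- tongs: Steel serving tongs with red tips, about 220 mm long, lying on the counter at the left. To be left alone. Origin: centre of its underside.
- white_tray: White paper tray with two cakes, 150 x 85 x 36 mm, beyond the yellow plaque. To be left alone. Origin: centre of its underside.
- ribbon_spool: Spool of red ribbon, 76 mm across, 31 high, near the robot, right. To be left alone. Origin: centre of its underside.
- tea_tin: Blue tin with gold lid, 75 mm across, 105 high, at the right. To be left alone. Origin: centre of its underside.

How it is judged:
By the outcome, as a careful person would: the job done as asked, in the order asked, and still so for the second after the job is handed in, with the robot touching nothing.
It also fails if it takes over 54 s, if anything falls off the work surface, if the arm or the gripper's body presses on something with over 40 N, if the wrist force passes 120 N, or if a joint passes its speed limit or range.

## Working session

There is one attempt and no reset: what is moved stays moved. The work goes in short steps, Python scripts to look and compute and a shell command to move; the robot and the scene stay as the last step left them, time stands still between calls to the robot, and variables do not carry over. Pictures are saved under pics/ and viewed, and the job is handed in when it is done.

```bash
ls; mkdir -p pics
cat > h.py <<'E'
import numpy as np,cv2
from cell import manip
def snap(n,f):
    p,d=manip.camera(n); cv2.imwrite(f'pics/{f}.png',p[:,:,::-1]); c=manip.calibration(n); np.savez(f'pics/{f}.npz',p=p,d=d,**{k:np.array(v) for k,v in c.items()}); return p,d,c
def pts(d,c,u,v):
    u=np.asarray(u);v=np.asarray(v); z=d[v,u]; x=(u-c['cx'])/c['fx']*z; y=(v-c['cy'])/c['fy']*z
    P=np.stack([x,-y,-z,np.ones_like(z)],-1); return (P@np.array(c['world_from_camera']).T)[...,:3]
def cloud(d,c):
    v,u=np.mgrid[:d.shape[0],:d.shape[1]]; return pts(d,c,u,v)
E
python3 - <<'E'
from h import *
print(manip.read_state())
for n in ['scene','top','wrist']:
    p,d,c=snap(n,n+'0'); print(n,{k:(np.round(v,3).tolist()) for k,v in c.items()})
    if n!='wrist':
        for l in ['plaque','gift','token_box','lid_edge']:
            print(l,[(np.round(r['bbox']),round(r['p'],2)) for r in manip.look_for(n,l)][:3])
E
```

```text
pics
{'clock': 0.0, 'joints': array([ 1.08842013e+00,  3.00499582e-01,  1.52158370e+00,  1.77960734e-05,
        1.32067171e+00, -6.65985191e-02]), 'qd': array([-0.00081457, -0.00044834, -0.00127057, -0.0004291 ,  0.00016645,
        0.00026178]), 'effort': array([ 9.89404543e-04, -5.31797469e+01, -3.52739453e+01,  7.08928448e-02,
        2.43160373e-02, -1.15025359e-04]), 'eef_pos': array([222.02408721, 502.91440922, 204.86959156]), 'eef_rot': array([-3.14043404e+00, -9.45519552e-05,  2.72581050e+00]), 'wrist_force': array([0.81380058, 1.12309308, 0.43749801]), 'moment': array([ 0.01921602, -0.00462428,  0.00371863]), 'finger_gap': 93.82079201253634}
scene {'fx': 461.676, 'fy': 461.676, 'cx': 264.868, 'cy': 197.245, 'world_from_camera': [[-0.834, -0.469, 0.292, 1043.521], [0.552, -0.707, 0.443, 759.08], [-0.001, 0.53, 0.848, 1559.724], [0.0, 0.0, 0.0, 1.0]]}
plaque [(array([313., 237., 345., 266.]), 0.81)]
gift [(array([284., 218., 362., 286.]), 0.83)]
token_box [(array([185., 130., 247., 206.]), 0.83)]
lid_edge [(array([285., 224., 335., 281.]), 0.78)]
top {'fx': 363.362, 'fy': 363.362, 'cx': 255.498, 'cy': 193.071, 'world_from_camera': [[0.005, 0.99, -0.142, 336.742], [-1.0, 0.003, -0.016, -20.487], [-0.015, 0.142, 0.99, 1380.444], [0.0, 0.0, 0.0, 1.0]]}
plaque [(array([164., 206., 198., 224.]), 0.7)]
gift []
token_box [(array([294., 130., 345., 195.]), 0.96)]
lid_edge [(array([120., 194., 134., 252.]), 0.57)]
wrist {'fx': 288.311, 'fy': 288.311, 'cx': 258.543, 'cy': 186.474, 'world_from_camera': [[0.403, -0.886, -0.229, 156.463], [0.915, 0.39, 0.102, 532.442], [-0.001, -0.251, 0.968, 384.95], [0.0, 0.0, 0.0, 1.0]]}
```

View pics/scene0.png

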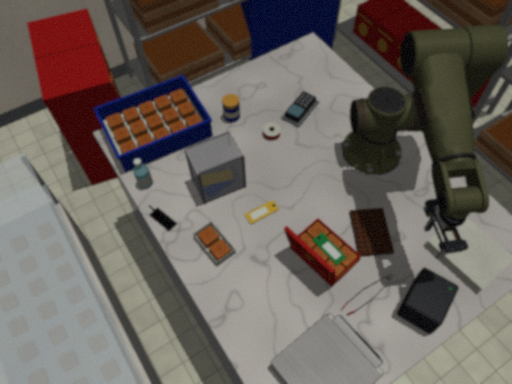

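View pics/top0.png

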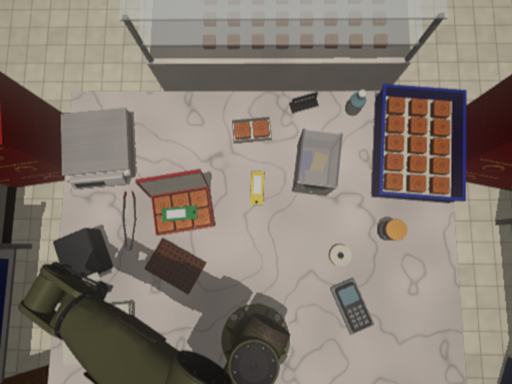

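View pics/wrist0.png

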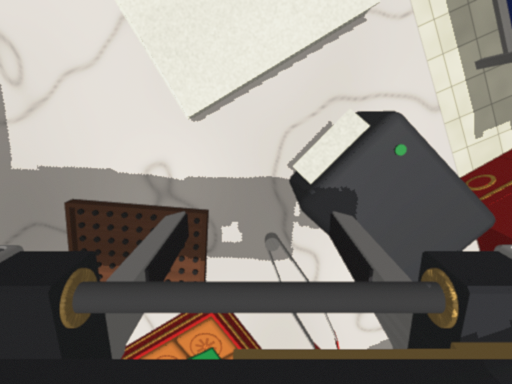

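The top view shows the gift box at about (183,207), lid up at its rear (175,183), and the plaque at (180,214). The collecting box is at (318,162), with its front facing the robot at row ~190. Next I measure them.

```bash
python3 - <<'E'
import numpy as np,cv2
from h import pts,cloud
def ld(f):
    z=np.load(f'pics/{f}.npz'); c={k:z[k] for k in ['fx','fy','cx','cy','world_from_camera']}; return z['p'],z['d'],c
for n,bp,bg,bt in [('top0',(160,200,205,228),(130,165,222,240),(288,125,348,198)),('scene0',(308,230,350,270),(280,212,366,290),(180,125,252,210))]:
    p,d,c=ld(n); P=cloud(d,c); h=cv2.cvtColor(p,cv2.COLOR_RGB2HSV)
    def box(b): m=np.zeros(d.shape,bool); m[b[1]:b[3],b[0]:b[2]]=1; return m&(d>0)
    g=box(bp)&(h[...,0]>40)&(h[...,0]<90)&(h[...,1]>100)
    w=box(bp)&(h[...,1]<70)&(h[...,2]>120)&(P[...,2]>40)
    q=P[g|w]; q=q[np.abs(q[:,2]-np.median(q[:,2]))<6]
    r=cv2.minAreaRect(q[:,:2].astype(np.float32)); print(n,'plaque',len(q),np.median(q,0),q.mean(0),r)
    # gift reds
    m=box(bg)&((h[...,0]<6)|(h[...,0]>172))&(h[...,1]>120)
    q=P[m]; rim=q[(q[:,2]>30)&(q[:,2]<56)]; print(' rim',len(rim),cv2.minAreaRect(rim[:,:2].astype(np.float32)))
    lid=q[q[:,2]>70]; 
    if len(lid)>20:
        ce=lid.mean(0); n_=np.linalg.svd(lid-ce)[2][2]; print(' lid',len(lid),ce,n_,lid[:,2].max()); t=lid[lid[:,2]>lid[:,2].max()-12]; print(t[:,:2].min(0),t[:,:2].max(0))
    q=P[box(bg)&(P[...,2]>20)&(P[...,2]<60)]; print(' allgift',cv2.minAreaRect(q[:,:2].astype(np.float32)))
    q=P[box(bt)&(P[...,2]>150)&(P[...,2]<215)]; print(' tok',len(q),np.median(q[:,2]),cv2.minAreaRect(q[:,:2].astype(np.float32)))
    q=P[box(bt)&(P[...,2]>15)&(P[...,2]<215)]; print(' tokall',len(q),cv2.minAreaRect(q[:,:2].astype(np.float32)))
E
python3 - <<'E'
import cv2
a=cv2.imread('pics/top0.png');
o=[cv2.resize(a[150:250,110:230],None,fx=3.3,fy=3.3,interpolation=2),cv2.resize(a[110:210,270:390],None,fx=3.3,fy=3.3,interpolation=2)]
cv2.imwrite('pics/crop0.png',cv2.hconcat(o))
E
```

```text
top0 plaque 365 [452.2755823  284.56805876  53.21904791] [451.72988307 283.59244895  53.19281408] ((452.18939208984375, 281.97650146484375), (46.444969177246094, 126.89459228515625), 5.023440361022949)
 rim 235 ((463.43182373046875, 273.11309814453125), (147.00782775878906, 212.8103790283203), 9.818593978881836)
 lid 205 [564.28567353 290.45347703 195.00721166] [-0.96069818 -0.16222772  0.22525803] 202.8413917981527
[542.18165054 183.43823248] [584.81643637 397.21465303]
 allgift ((476.1900634765625, 327.30255126953125), (364.6979064941406, 241.5544891357422), 75.17555236816406)
 tok 2368 204.39147237650582 ((622.5594482421875, -212.50942993164062), (134.0319366455078, 190.4072265625), 82.96839904785156)
 tokall 2711 ((622.2322387695312, -212.4690704345703), (134.0319366455078, 191.0666046142578), 82.96839904785156)
scene0 plaque 356 [452.78197362 282.37090208  55.20637107] [452.71915024 281.28011008  55.05213789] ((453.0677185058594, 280.73992919921875), (50.86684036254883, 127.97855377197266), 6.490668773651123)
 rim 174 ((466.1806945800781, 272.48016357421875), (155.69786071777344, 215.7732391357422), 9.474925994873047)
 lid 577 [560.26488019 301.36098596 164.60513621] [-0.97253465 -0.1699556   0.15903287] 205.9698256466943
[540.8581707  186.12331536] [587.98563472 398.3262215 ]
 allgift ((461.6403503417969, 268.53094482421875), (310.8199768066406, 258.0752868652344), 61.00790023803711)
 tok 1928 205.14708903405176 ((626.7885131835938, -215.013671875), (142.0328826904297, 187.34780883789062), 83.07816314697266)
 tokall 3497 ((575.776123046875, -318.59246826171875), (390.88470458984375, 250.17617797851562), 76.20231628417969)
```

View pics/crop0.png

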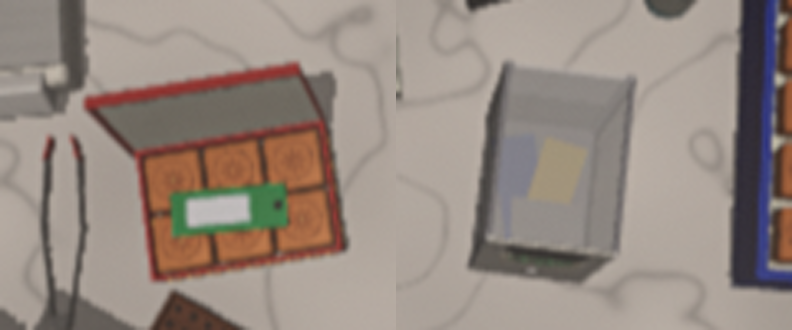

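```bash
python3 -m inch '{"grip":[1,1,1,1,1,1,1,1],"travel":[[4,-5,0],[8,-10,0],[12,-15,0],[16,-20,0],[20,-24,0],[23.6,-27.8,0],[23.6,-27.8,0],[23.6,-27.8,0]],"turn":[[0,0,-10],[0,0,-20],[0,0,-30],[0,0,-40],[0,0,-50],[0,0,-60.7],[0,0,-60.7],[0,0,-60.7]]}' 25
python3 - <<'E'
from h import *
p,d,c=snap('wrist','w1'); snap('top','t1')
s=manip.read_state(); print(s['eef_pos'],s['eef_rot'],s['finger_gap'])
P=cloud(d,c); h=cv2.cvtColor(p,cv2.COLOR_RGB2HSV)
g=(h[...,0]>40)&(h[...,0]<90)&(h[...,1]>100)&(P[...,2]>45)&(P[...,2]<62)
cs,_=cv2.findContours(g.astype(np.uint8),cv2.RETR_EXTERNAL,cv2.CHAIN_APPROX_NONE); k=max(cs,key=cv2.contourArea)[:,0]
q=P[k[:,1],k[:,0]]; print(len(q),cv2.minAreaRect(q[:,:2].astype(np.float32)),np.median(q[:,2]))
E
```

```text
clock: 1.55
eef_pos: [457.8, 225.4, 205.4]
eef_rot: [-3.141, -0.0, 1.668]
wrist_force: [0.9, -0.6, -0.5]
finger_gap: 94.3
[457.46697519 226.0069893  205.49890356] [-3.14150842e+00 -1.22440793e-04  1.66891983e+00] 94.15278000289709
315 ((451.9991760253906, 282.0909729003906), (49.07585906982422, 128.80386352539062), 5.4778313636779785) 54.29481733593303
```

View pics/w1.png

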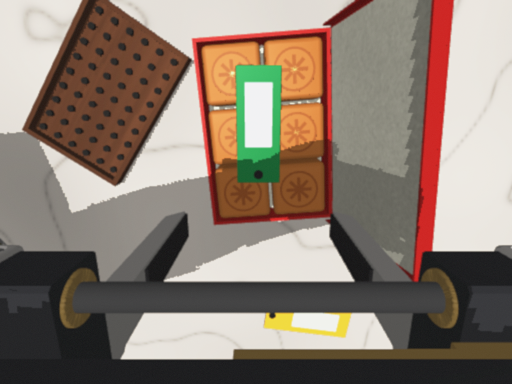

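The plaque (258,125) reads 49 x 129 mm at z 54, which fits. Before descending I check the lid's clearance.

Run:
```python
import numpy as np
from h import cloud
z=np.load('pics/w1.npz'); P=cloud(z['d'],{k:z[k] for k in z.files})
a=np.deg2rad(5.5)
Q=P[(z['d']>0)]
for lo,hi in [(100,120),(120,140),(140,160),(160,180),(180,210)]:
    m=(Q[:,2]>lo)&(Q[:,2]<hi)&(Q[:,0]>500)&(Q[:,1]>180)&(Q[:,1]<270); R=Q[m]
    if len(R): s=(R[:,0]-457.2)*np.cos(a)+(R[:,1]-228)*np.sin(a); print(lo,len(R),np.percentile(s,[1,10,50]))
```

```text
100 801 [ 96.1389227   97.67172771 100.27403982]
120 1041 [100.53142929 101.95659794 104.77803705]
140 1392 [104.70763601 106.46308743 109.3900037 ]
160 1827 [109.26481435 110.89073053 113.84891504]
180 2300 [ 47.93188008 110.57765178 115.83922639]
```

```bash
python3 -m inch '{"grip":[1,1,1,1,1,1],"travel":[[0,0.2,-4],[0,0.2,-8],[0,0.2,-11.5],[0,0.2,-13.5],[0,0.2,-14.5],[0,0.2,-14.5]],"turn":[[0,0,0],[0,0,0],[0,0,0],[0,0,0],[0,0,0],[0,0,0]]}'
```

```text
clock: 2.4
eef_pos: [457.2, 228.5, 60.5]
eef_rot: [-3.141, -0.0, 1.67]
wrist_force: [-1.0, -0.6, 0.6]
finger_gap: 93.4
```

```bash
python3 -m inch '{"grip":[1,1,1,-1,-1,-1,-1,-1,-1,-1],"travel":[[0,0,-0.6],[0,0,-1.1],[0,0,-1.1],[0,0,-1.1],[0,0,-1.1],[0,0,-1.1],[0,0,-1.1],[0,0,-1.1],[0,0,-1.1],[0,0,-1.1]],"turn":[[0,0,0],[0,0,0],[0,0,0],[0,0,0],[0,0,0],[0,0,0],[0,0,0],[0,0,0],[0,0,0],[0,0,0]]}' 30
```

```text
clock: 3.65
eef_pos: [457.2, 228.5, 49.6]
eef_rot: [-3.141, -0.0, 1.67]
wrist_force: [0.1, 0.3, 0.7]
finger_gap: 49.4
```

```bash
python3 -m inch '{"grip":[-1,-1,-1,-1,-1,-1,-1],"travel":[[0,0,1],[0,0,3],[0,0,7],[0,0,12],[0,0,17],[0,0,18.5],[0,0,18.5]],"turn":[[0,0,0],[0,0,0],[0,0,0],[0,0,0],[0,0,0],[0,0,0],[0,0,0]]}'
python3 - <<'E'
from h import *
s=manip.read_state(); p,d,c=snap('wrist','w2')
print(s['eef_pos'],s['eef_rot'],s['finger_gap'])
P=cloud(d,c); h=cv2.cvtColor(p,cv2.COLOR_RGB2HSV)
g=(h[...,0]>40)&(h[...,0]<90)&(h[...,1]>100)&(P[...,2]>180)
q=P[g]; print(len(q),cv2.minAreaRect(q[:,:2].astype(np.float32)))
A=np.c_[q[:,0]-457,q[:,1]-228,np.ones(len(q))]; print(np.linalg.lstsq(A,q[:,2],rcond=None)[0],q[:,2].min(),q[:,2].max())
E
```

```text
clock: 4.53
eef_pos: [457.2, 228.5, 234.9]
eef_rot: [3.141, -0.0, 1.67]
wrist_force: [0.2, 0.1, -1.3]
finger_gap: 49.3
[457.19127721 228.51866253 234.90968935] [ 3.14090041e+00 -3.05633410e-04  1.67027693e+00] 49.27047258240714
11144 ((452.1932373046875, 281.9533996582031), (49.915016174316406, 128.6331024169922), 5.611429691314697)
[-1.34309588e-03 -2.76495531e-03  2.38700747e+02] 234.82290532151083 413.1085607135868
```

View pics/w2.png

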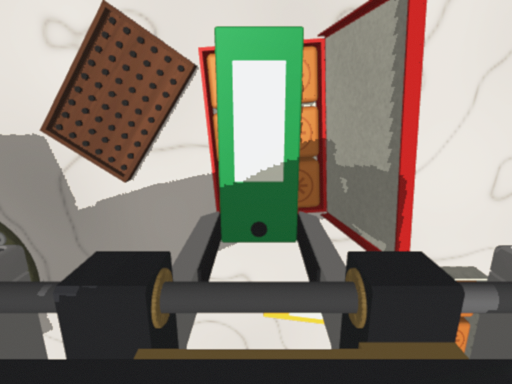

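Held level: plaque 53.7 mm ahead of the TCP, mid-thickness about 1.2 mm above it. Now I carry it to a look pose above the front of the collecting box.

```bash
python3 -m inch '{"grip":[-1,-1,-1,-1,-1,-1,-1,-1,-1,-1],"travel":[[0,-2,2.5],[0,-6,2.5],[-0.5,-10,2.5],[-1,-15,2.5],[-1.5,-20,2.5],[-2,-25,2.5],[-2.5,-30,2.5],[-2.7,-35,2.5],[-2.7,-39,2.5],[-2.7,-41.7,2.5]],"turn":[[0,0,-10],[0,0,-20],[0,0,-30],[0,0,-40],[0,0,-50],[0,0,-60],[0,0,-70],[0,0,-80],[0,0,-90],[0,0,-100]]}'
```

```text
clock: 5.82
eef_pos: [429.0, -190.1, 256.6]
eef_rot: [-3.139, 0.003, -0.082]
wrist_force: [-0.0, 0.3, -1.0]
finger_gap: 49.5
```

```bash
python3 -m inch '{"grip":[-1,-1,-1],"travel":[[0,0,0],[0,0,0],[0,0,0]],"turn":[[0,0,0],[0,0,0],[0,0,0]]}'
python3 - <<'E'
from h import *
s=manip.read_state(); p,d,c=snap('wrist','w3')
print(s['eef_pos'],s['eef_rot'],s['finger_gap']); snap('top','t3')
E
```

```text
clock: 6.2
eef_pos: [429.1, -189.3, 256.3]
eef_rot: [-3.139, 0.004, -0.079]
wrist_force: [-1.2, 0.8, -0.6]
finger_gap: 49.5
[ 429.06485899 -189.25358848  256.27634296] [-3.13855047  0.00390094 -0.07945797] 49.45942852620599
```

View pics/w3.png

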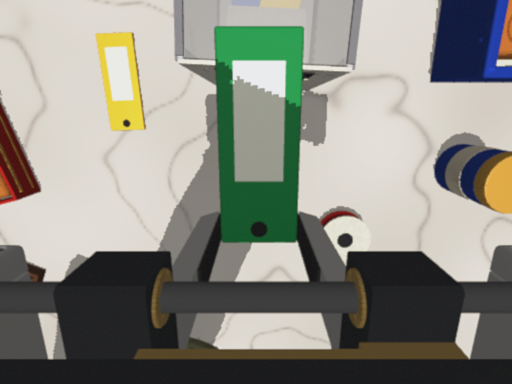

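View pics/t3.png

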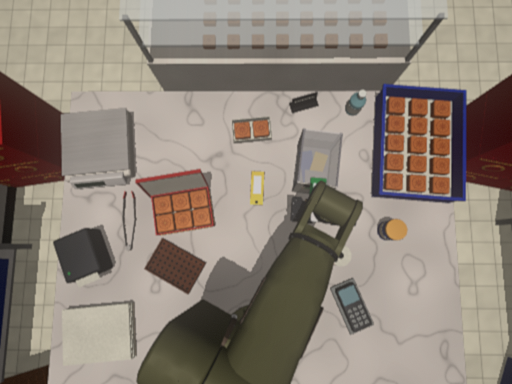

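The wrist view shows the plaque held, with the box's front top edge from (180,60) to (354,68). I fit this edge.

Run:
```python
import numpy as np,cv2
from h import cloud
z=np.load('pics/w3.npz'); c={k:z[k] for k in z.files}; d=z['d'];P=cloud(d,c)
m=np.zeros(d.shape,bool); m[0:110,160:380]=1; m[:,212:306]=0
k=m&(P[...,2]>190)&(P[...,2]<215)
v,u=np.nonzero(k); Q=P[k]; print(len(Q),np.percentile(Q[:,2],[5,50,95]),u.min(),u.max())
# front edge: per column lowest row with z>200
cols=[];
for uu in list(range(178,210))+list(range(308,358)):
    vv=np.nonzero(k[:,uu]&(P[:,uu,2]>200))[0]
    if len(vv): cols.append((uu,vv.max(),*P[vv.max(),uu]))
cols=np.array(cols); print(np.round(cols[::6],1))
A=np.c_[cols[:,3],np.ones(len(cols))]; b,*r=np.linalg.lstsq(A,cols[:,2],rcond=None); res=cols[:,2]-A@b; ok=abs(res)<3
b=np.linalg.lstsq(A[ok],cols[ok,2],rcond=None)[0]; print('front x=a*y+b',b,np.rad2deg(np.arctan(b[0])),res.std(),ok.sum())
# sides: per row extreme columns
L=[];R=[]
for vv in range(5,58):
    uu=np.nonzero(k[vv]&(P[vv,:,2]>200))[0]
    if len(uu): L.append(P[vv,uu.min()]);R.append(P[vv,uu.max()])
L=np.array(L);R=np.array(R)
for S in (L,R):
    f=np.polyfit(S[:,0],S[:,1],1); print('side y at x=530',np.polyval(f,530),np.rad2deg(np.arctan(f[0])),(S[:,1]-np.polyval(f,S[:,0])).std())
F=P[m&(P[...,2]>20)&(P[...,2]<195)&(P[...,0]>500)]; print(len(F))
im=z['p'][:,:,::-1][0:130,150:400]; cv2.imwrite('pics/w3c.png',cv2.resize(im,None,fx=3,fy=3,interpolation=2))
```

```text
6316 [203.93500911 205.68917933 208.83894962] 173 362
[[ 178.    63.   541.9 -138.1  204.5]
 [ 184.    63.   541.3 -142.8  205.7]
 [ 190.    64.   540.8 -146.5  202.6]
 [ 196.    64.   540.4 -151.   202.5]
 [ 202.    65.   539.6 -155.1  201. ]
 [ 208.    65.   539.1 -159.8  201.9]
 [ 312.    70.   529.4 -238.   201.8]
 [ 318.    70.   528.9 -242.3  202.9]
 [ 324.    70.   528.3 -246.2  205.5]
 [ 330.    71.   527.7 -251.8  200.9]
 [ 336.    71.   527.1 -255.8  203.2]
 [ 342.    71.   526.6 -259.8  204.8]
 [ 348.    71.   526.2 -264.1  205.3]
 [ 354.    68.   527.9 -268.7  204.9]]
front x=a*y+b [1.23616135e-01 5.58912433e+02] 7.046933299124173 2.229808335330782 79
side y at x=530 -134.62930250286502 -8.358986192887599 0.46617675270647946
side y at x=530 -267.8328121143795 -7.1176452322877575 0.3488447172139216
695
```

View pics/w3c.png

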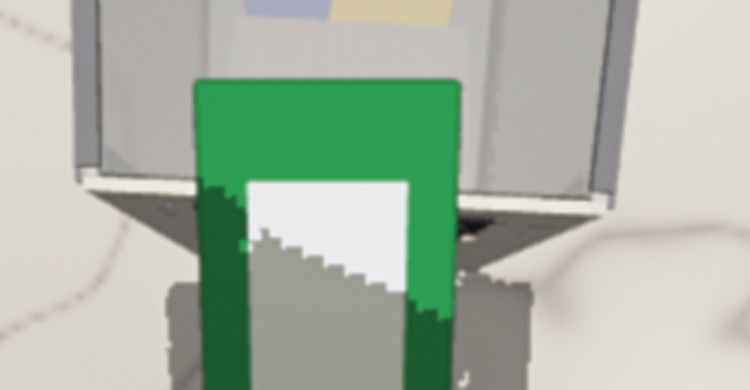

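Slot centre is about (533,-201.7), box yaw about -7.2° (two views agree within about 2 mm). I back off, align and descend to slot height.

```bash
python3 -m inch '{"grip":[-1,-1,-1,-1,-1,-1,-1,-1],"travel":[[-3,0.4,0],[-5.5,0.8,0],[-5.5,0.8,-2],[-5.5,0.8,-5],[-5.5,0.8,-7.5],[-5.5,0.8,-8.25],[-5.5,0.8,-8.25],[-5.5,0.8,-8.25]],"turn":[[-0.15,-0.2,-2.6],[-0.15,-0.2,-2.6],[-0.15,-0.2,-2.6],[-0.15,-0.2,-2.6],[-0.15,-0.2,-2.6],[-0.15,-0.2,-2.6],[-0.15,-0.2,-2.6],[-0.15,-0.2,-2.6]]}'
python3 - <<'E'
from h import *
s=manip.read_state(); p,d,c=snap('wrist','w4'); snap('top','t4')
e=s['eef_pos'];print(e,s['eef_rot'],np.rad2deg(s['eef_rot'][2]),s['finger_gap'])
P=cloud(d,c); h=cv2.cvtColor(p,cv2.COLOR_RGB2HSV)
g=(h[...,0]>40)&(h[...,0]<90)&(h[...,1]>100)&(P[...,2]>150)&(P[...,2]<190)
q=P[g]; print(len(q),cv2.minAreaRect(q[:,:2].astype(np.float32)))
A=np.c_[q[:,0]-e[0],q[:,1]-e[1],np.ones(len(q))]; print(np.linalg.lstsq(A,q[:,2],rcond=None)[0])
im=np.vstack([p[0:110,120:400,::-1]]);cv2.imwrite('pics/w4c.png',cv2.resize(im,None,fx=2.8,fy=2.8,interpolation=2))
E
```

```text
clock: 7.3
eef_pos: [374.6, -181.6, 175.0]
eef_rot: [3.141, -0.002, -0.125]
wrist_force: [0.2, -0.4, -1.0]
finger_gap: 49.4
[ 374.57095503 -181.58531603  175.04128935] [ 3.14149203e+00 -1.79080089e-03 -1.25215455e-01] -7.174317085771337 49.36976746956378
10958 ((429.0009460449219, -188.48428344726562), (49.98039627075195, 129.20643615722656), 82.86236572265625)
[-5.96490222e-03 -3.49542223e-04  1.79756373e+02]
```

View pics/w4c.png

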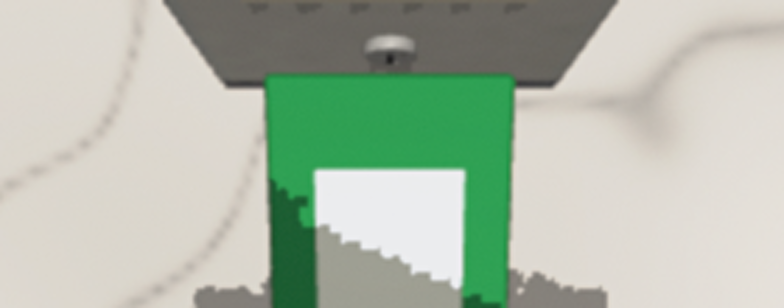

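Run:
```python
import numpy as np
from h import cloud
z=np.load('pics/w4.npz'); c={k:z[k] for k in z.files}; P=cloud(z['d'],c)
for u,v in [(259,0),(259,5),(230,1),(259,16),(259,20),(200,10),(310,10),(215,2),(304,2),(213,3),(307,3)]: print(u,v,np.round(P[v,u],1))
F=P[4:26,185:330].reshape(-1,3); F=F[(F[:,2]<170)&(F[:,2]>15)&(F[:,0]>520)]
n=np.linalg.svd(F-F.mean(0))[2][2]; print(len(F),F.mean(0),n,np.rad2deg(np.arctan2(n[1],n[0])))
r=F.mean(0); print('face x at y=-201.7,z=175', r[0]-(n[1]*(-201.7-r[1])+n[2]*(175-r[2]))/n[0])
```

```text
259 0 [ 533.3 -202.1   93.7]
259 5 [ 533.5 -202.1   82. ]
230 1 [ 536.7 -178.8   90.2]
259 16 [ 530.6 -201.8   63.6]
259 20 [ 528.8 -201.6   58.6]
200 10 [ 540.  -150.6   69.7]
310 10 [ 528.3 -247.    68.5]
215 2 [ 538.3 -166.3   87.8]
304 2 [ 529.5 -238.9   87.1]
213 3 [ 538.6 -164.4   85.4]
307 3 [ 528.1 -241.1   88.4]
3052 [ 533.6525343  -201.34500228   57.22869217] [-0.99217442  0.12485303 -0.001281  ] 172.82772571672555
face x at y=-201.7,z=175 533.455807468433
```

Face plane confirmed: x = 533.5 at the slot, yaw -7.17°. The lateral error is under 0.5 mm. I insert the nose first and check.

```bash
python3 -m inch '{"grip":[-1,-1,-1,-1,-1,-1,-1],"travel":[[0,0,-0.12],[1.5,-0.19,-0.12],[3,-0.38,-0.12],[4,-0.5,-0.12],[5,-0.63,-0.12],[6,-0.75,-0.12],[6,-0.75,-0.12]],"turn":[[0,0,0],[0,0,0],[0,0,0],[0,0,0],[0,0,0],[0,0,0],[0,0,0]]}'
python3 - <<'E'
from h import *
s=manip.read_state(); p,d,c=snap('wrist','w5'); e=s['eef_pos']; print(e,s['eef_rot'],s['wrist_force'])
P=cloud(d,c); h=cv2.cvtColor(p,cv2.COLOR_RGB2HSV)
g=(h[...,0]>40)&(h[...,0]<90)&(h[...,1]>100)&(P[...,2]>150)&(P[...,2]<190)
q=P[g]; print(len(q),cv2.minAreaRect(q[:,:2].astype(np.float32)))
cv2.imwrite('pics/w5c.png',cv2.resize(p[0:190,100:420,::-1],None,fx=2.5,fy=2.5,interpolation=2))
E
```

```text
clock: 8.28
eef_pos: [434.9, -189.1, 173.5]
eef_rot: [-3.142, -0.001, -0.125]
wrist_force: [0.7, 0.5, -0.6]
finger_gap: 49.2
[ 434.89678716 -189.05675696  173.45578496] [-3.14150209e+00 -1.36234280e-03 -1.25054480e-01] [ 0.7256438   0.45838784 -0.63658699]
7744 ((477.4115905761719, -194.53326416015625), (55.53126525878906, 106.73589324951172), 81.6402816772461)
```

View pics/w5c.png

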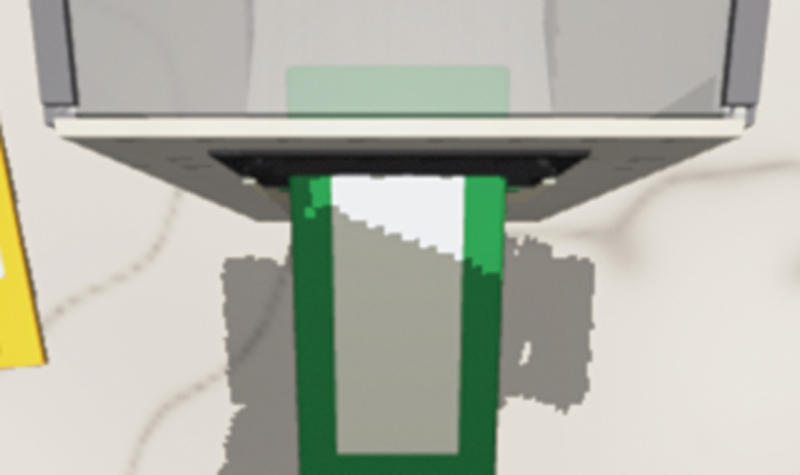

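The nose is through the slot (visible through the clear top at (400,95)), with no force. Pushing on.

```bash
python3 -m inch '{"grip":[-1,-1,-1,-1,-1,-1,-1],"travel":[[1.6,-0.2,0],[3.2,-0.4,0],[4.8,-0.6,0],[6.4,-0.8,0],[7.5,-0.94,0],[8,-1,0],[8,-1,0]],"turn":[[0,0,0],[0,0,0],[0,0,0],[0,0,0],[0,0,0],[0,0,0],[0,0,0]]}'
python3 - <<'E'
from h import *
s=manip.read_state(); p,d,c=snap('wrist','w6'); e=s['eef_pos']; print(e,s['eef_rot'],s['wrist_force'])
E
```

```text
clock: 9.2
eef_pos: [514.4, -199.0, 173.4]
eef_rot: [-3.141, -0.001, -0.125]
wrist_force: [-0.3, 1.2, -0.8]
finger_gap: 49.0
[ 514.38042628 -198.99304235  173.38754449] [-3.14142645e+00 -9.63566603e-04 -1.25140278e-01] [-0.32297685  1.23775754 -0.8115685 ]
```

View pics/w6.png

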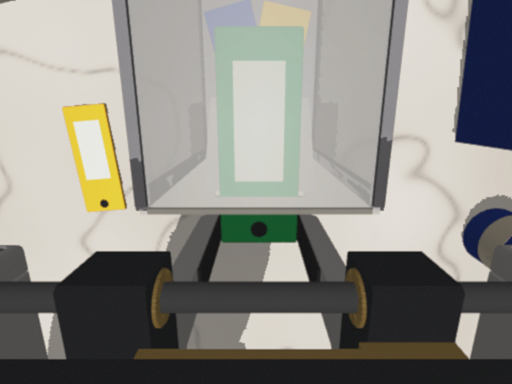

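Most of it is in. Release.

```bash
python3 -m inch '{"grip":[0.6,0.6,0.6,0.6,0.6,0.6],"travel":[[0,0,0],[0,0,0],[0,0,0],[0,0,0],[0,0,0],[0,0,0]],"turn":[[0,0,0],[0,0,0],[0,0,0],[0,0,0],[0,0,0],[0,0,0]]}'
python3 - <<'E'
from h import *
p,d,c=snap('wrist','w7')
E
```

```text
clock: 10.0
eef_pos: [514.3, -199.0, 173.4]
eef_rot: [-3.141, -0.001, -0.125]
wrist_force: [-0.0, 0.3, -0.7]
finger_gap: 75.2
```

View pics/w7.png

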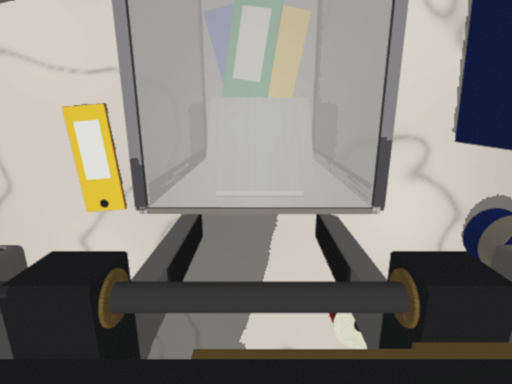

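The plaque slid off the chute and lies inside at (255,48). Next: back out, rise, and go round behind the lid with the fingers shut.

```bash
python3 -m inch '{"grip":[0.6,0.6,0,-1,-1,-1,-1,-1,-1,-1],"travel":[[-2.5,0.3,0],[-5,0.6,0],[-5,0.6,5],[-5,0.6,10],[-4,5,14],[-2,10,14],[0,16,14],[2,22,14],[4,28,14],[6,34,14]],"turn":[[0,0,0],[0,0,0],[0,0,0],[0,0,0],[0,0,4],[0,0,8],[0,0,12],[0,0,16],[0,0,16.7],[0,0,16.7]]}' && python3 -m inch '{"grip":[-1,-1,-1,-1,-1],"travel":[[1.5,5,0],[3,10,0],[3.5,15,0],[3.5,15.5,0],[3.5,15.5,0]],"turn":[[0,0,0],[0,0,0],[0,0,0],[0,0,0],[0,0,0]]}'
python3 - <<'E'
from h import *
s=manip.read_state();print(s['eef_pos'],s['eef_rot'],s['joints']); p,d,c=snap('wrist','w8')
P=cloud(d,c); Q=P[(d>0)&(P[...,2]>90)&(P[...,2]<215)&(P[...,1]>180)&(P[...,1]<400)]
a=np.deg2rad(9.5); s_=(Q[:,0]-537.3)*np.cos(a)+(Q[:,1]-285.2)*np.sin(a)
for lo in (100,140,160,180,195): 
    m=(Q[:,2]>lo)&(Q[:,2]<lo+15); print(lo,m.sum(),np.percentile(s_[m],[2,50,98]) if m.sum() else '')
E
```

```text
clock: 11.3
eef_pos: [573.6, 140.3, 313.6]
eef_rot: [-3.141, -0.001, 0.166]
wrist_force: [0.6, -0.3, 0.8]
finger_gap: 1.3
clock: 11.92
eef_pos: [608.6, 295.1, 313.3]
eef_rot: [3.141, -0.001, 0.167]
wrist_force: [-0.7, -0.2, -0.8]
finger_gap: 0.5
[608.57596447 295.08137544 313.28049834] [ 3.14143175e+00 -9.49243979e-04  1.66839944e-01] [ 3.97480642e-01  5.61212625e-01  9.10466144e-01 -3.75453204e-04
  1.66902655e+00  1.80140011e+00]
100 206 [14.70847701 16.88008999 18.39543377]
140 222 [24.29835577 25.35163029 27.15132105]
160 209 [28.31458174 29.4910089  30.87428994]
180 425 [32.3168515  33.62655319 35.5471141 ]
195 2010 [21.86303069 28.55802096 35.08681174]
```

View pics/w8.png

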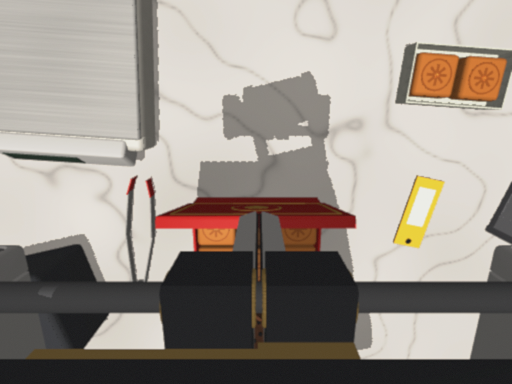

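The finger is behind the lid with about 30 mm of clearance. Descend to z≈165 and then push gently.

```bash
python3 -m inch '{"grip":[-1,-1,-1,-1,-1],"travel":[[0,0,-5],[0,0,-10],[0,0,-14],[0,0,-14.8],[0,0,-14.8]],"turn":[[0,0,0],[0,0,0],[0,0,0],[0,0,0],[0,0,0]]}' && python3 -m inch '{"grip":[-1,-1,-1,-1,-1,-1,-1,-1,-1,-1],"travel":[[-1.2,-0.2,0],[-2.4,-0.4,0],[-3.6,-0.6,0],[-4.8,-0.8,0],[-6,-1,0],[-7.2,-1.2,0],[-8.4,-1.4,0],[-9.2,-1.55,0],[-10,-1.7,0],[-10,-1.7,0]],"turn":[[0,0,0],[0,0,0],[0,0,0],[0,0,0],[0,0,0],[0,0,0],[0,0,0],[0,0,0],[0,0,0],[0,0,0]]}'
python3 - <<'E'
from h import *
snap('wrist','w9'); snap('scene','s9')
E
```

```text
clock: 12.6
eef_pos: [609.3, 293.8, 167.2]
eef_rot: [-3.141, -0.003, 0.165]
wrist_force: [0.0, -0.2, 0.2]
finger_gap: 0.5
clock: 13.85
eef_pos: [509.0, 276.8, 167.4]
eef_rot: [-3.141, -0.003, 0.165]
wrist_force: [-0.7, 0.6, 0.8]
finger_gap: 0.2
```

View pics/w9.png

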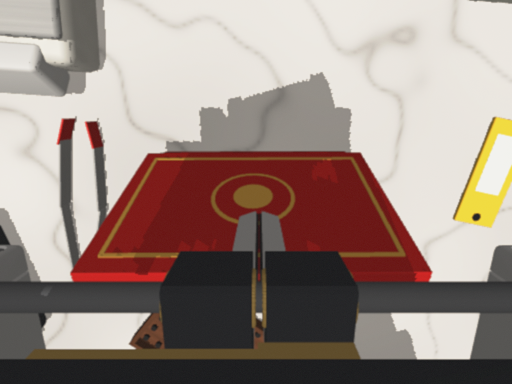

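View pics/s9.png

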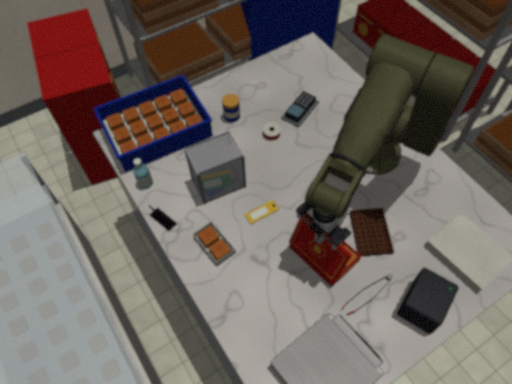

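The lid is past upright and leaning on the finger or starting to fall. I push a little further, then lift clear.

```bash
python3 -m inch '{"grip":[-1,-1,-1,-1,-1,-1,-1,-1,-1],"travel":[[-1.5,-0.25,0],[-3,-0.5,0],[-3,-0.5,0],[-3,-0.5,0],[-3,-0.5,3],[-3,-0.5,8],[-3,-0.5,12],[-3,-0.5,12],[-3,-0.5,12]],"turn":[[0,0,0],[0,0,0],[0,0,0],[0,0,0],[0,0,0],[0,0,0],[0,0,0],[0,0,0],[0,0,0]]}'
python3 - <<'E'
from h import *
p,d,c=snap('wrist','w10'); snap('scene','s10')
P=cloud(d,c); h=cv2.cvtColor(p,cv2.COLOR_RGB2HSV)
m=(d>0)&((h[...,0]<6)|(h[...,0]>172))&(h[...,1]>120)&(P[...,2]<230)&(P[...,2]>20)&(P[...,1]>160)
m[230:]=0
q=P[m]; print(len(q),np.percentile(q[:,2],[2,50,98]),cv2.minAreaRect(q[:,:2].astype(np.float32)))
E
```

```text
clock: 15.08
eef_pos: [479.5, 271.7, 286.0]
eef_rot: [3.141, -0.002, 0.165]
wrist_force: [0.0, -0.2, -0.7]
finger_gap: 0.5
12232 [52.80057328 54.54450927 56.28270617] ((460.00201416015625, 331.08990478515625), (172.59817504882812, 339.5212707519531), 3.209625482559204)
```

View pics/w10.png

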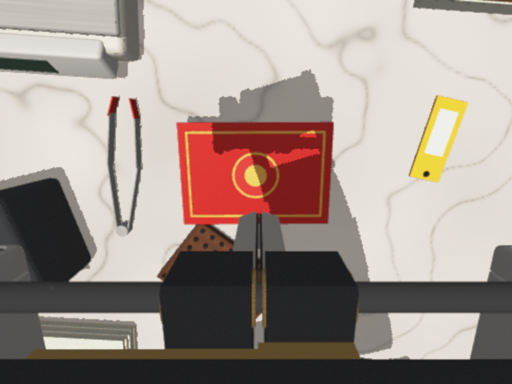

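The lid is down and level at z ≈ 54.5 (255,172). Final check from the top and scene cameras.

```bash
python3 -m inch '{"grip":[-1,-1,-1,-1,-1],"travel":[[-3,3,2],[-6,6,2],[-9,9,2],[-12,12,2],[-12,12,2]],"turn":[[0,0,0],[0,0,0],[0,0,0],[0,0,0],[0,0,0]]}'
python3 - <<'E'
from h import *
p,d,c=snap('top','t11'); p2,d2,c2=snap('scene','s11')
z=np.load('pics/top0.npz')
a=cv2.resize(p[110:215,110:360,::-1],None,fx=3,fy=3,interpolation=2); b=cv2.resize(p2[120:300,150:400,::-1],None,fx=3,fy=3,interpolation=2)[:,:]
cv2.imwrite('pics/f_t.png',a); cv2.imwrite('pics/f_s.png',b)
P=cloud(d,c); q=P[185:230,150:212].reshape(-1,3); print(np.percentile(q[:,2],[5,50,95]))
print(manip.look_for('scene','plaque'))
E
```

```text
clock: 15.8
eef_pos: [357.6, 393.0, 304.8]
eef_rot: [3.14, 0.001, 0.168]
wrist_force: [0.2, -0.4, -0.2]
finger_gap: 0.5
[-2.75010771 53.03300098 58.20107421]
[]
```

View pics/f_t.png

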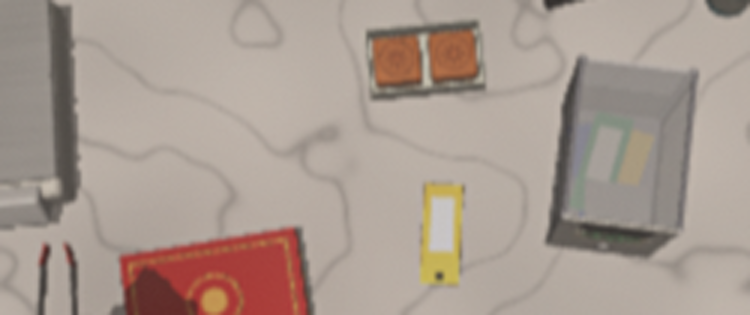

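View pics/f_s.png

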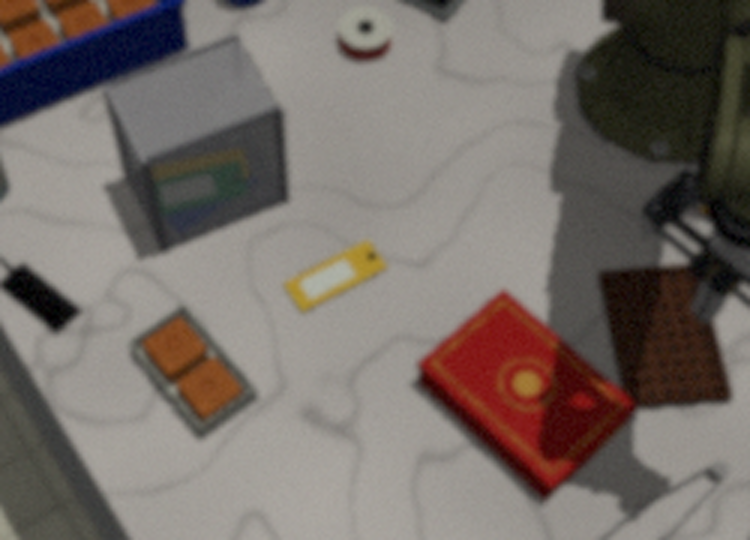

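The green plaque lies inside the collecting box, the lid is shut, and the other things haven't moved. I hand in.

```bash
python3 -c "
from cell import manip
print(manip.sign_off())"
```

```text
the job is handed in; nothing more can be done
None
```

The green plaque is inside the collecting box and the gift box lid is shut. I handed the job in at about 16 s of the 54 s.

- **Plaque:** I gripped it by its dot end, pushed it level through the slot and let go with its middle about 35 mm inside. It slid off the chute, and the top and scene pictures both show it lying inside the box.
- **Lid:** I pushed it from behind past its balance point and it fell shut. It measures level at about 54.5 mm, where a shut lid should be.
- **Forces and contact:** The wrist force readings stayed near zero throughout. The arm stood clear of everything at the end.
- **Other things:** In the pictures the yellow plaque, tray, tongs, spool and tin look to be where they started. I compared these by eye only and did not measure them.
- **Check that did not confirm:** The trained network's last search for the plaque in the scene picture found nothing, so its place inside the box rests on the pictures alone.

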